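Roll an embossing stack through the hand-cranked embosser

ROBOT

A 6-joint arm with a two-finger parallel gripper is mounted at the origin on a cart in front of the work surface, level with it; the furniture and walls round the work are solid. World frame = base frame: x ahead of the robot, y to its left, z up, the work surface at z = 0. Lengths are in mm, angles in rad, forces in N, time in s.
With the tool pointing down it reaches from about 250 to 800 mm from the base axis. Payload 8.5 kg.
Tool frame: the origin (TCP) lies between the finger pads; the fingertips stand 8 mm ahead of it and the grasp point (between the pads) lies 11 mm behind it; z points along the fingers, y is the line along which they close (so a half turn about z gives the same grasp; the last joint's range is limited). The gripper opens to 85 mm and grips with 20 to 120 N. Pads are 22 mm wide; open, the fingers measure 114 mm over their backs; the gripper's body (76 mm by 85 mm) begins 54 mm behind the grasp point. The pads swing forward as they close: fully open they stand 13 mm farther back than shut.
Start: joints at [-1.283, 0.238, -0.013, 1.319, 0, 1.571], TCP at [149.004, -503.366, 239.276] pointing down, gripper open.
Joint ranges: [-2.66, 2.66], [-1.03, 1.9], [-1.14, 1.46], [-1.82, 2.27], [-1.45, 1.34], [-3.14, 3.14]. Speed limits (rad/s): [2.22, 2.22, 2.79, 3.14, 3.14, 3.14].

INTERFACE

Orientations are given as a unit quaternion [w, x, y, z].
In Python, from cell import manip gives the robot as it stands.
- The arm moves only by the tool jog_arm, never from a script. Its argument "motion" is a list of rows, each an object of numbers: "dx", "dy", "dz": the shift along the world's x, y, z in units of 40 cm (1.0 is 40 cm); "wx", "wy", "wz": the turn, a rotation vector about the world's x, y, z in units of 90 degrees (1.0 is 90 degrees); "gripper": the gripper command: -1 is shut, 1 is fully open, values between are in proportion. A call has 1 to 12 rows; each row is the pose to reach, as a shift and turn from the pose commanded when the call began; what a row does not reach only later rows make up. A row lasts 1/8 s, in which the tool goes at most 62.5 mm and 10.7 degrees, less where a joint would pass 70% of its speed; a pose out of reach is approached as far as the arm can. A call with a number of a shift or a turn outside -1 to 1 is refused whole. A call with a gripper value outside its range is refused whole. The fingers move at their own pace and stop on an object; "force" is the grip in N (left out, the last holds). Time passes only in rows, so rows that repeat a pose let the fingers close. It gives the time, the measured TCP pose, the force, the opening and the grip force at its end, in the units of the state.
- manip.sense(): the state, without advancing time (a new reading comes with each control period).
- manip.capture(name): name is "side" or "top" or "wrist"; returns the picture (400x640x3 uint8, red, green, blue); there is no depth.
- manip.camera_params(name): a dict with "fovy" (degrees; the focal length in pixels is half the picture's height over the tangent of half this angle, whatever the lens; pixels are square), "cx", "cy" (the principal point, pixels), "R" (3x3) and "t" (3): a world point X has camera coordinates R X + t. Camera axes: x right, y down, z forward; pixel columns grow to the right and rows downward; lengths in mm; the calibration is good to about 2 mm. A picture is of the moment at which its call begins: read the wrist's pose just before it. camera_params takes no time and is no camera call; for the wrist camera it gives the pose at the moment of the call.
- manip.sign_off(): hands the job in; it is judged then, once.
The state is a dict: "t": time; "qpos": joint angles; "joint_velocities": joint speeds; "effort": joint torques, N m; "tool_pos": TCP position; "ee_rot": TCP orientation; "contact_force": force on the tool from outside, world axes, zero at the start; "ft_torque": the same for the moment, N m; "opening": finger opening in mm; "finger_force": force on a finger pad.
Only numpy, scipy, OpenCV 4.12 (cv2) and the standard library are available. Lean on these libraries where they do the work, as an engineer would, in place of code of your own. Each camera call takes 0.05 s, during which the arm holds its last target. There are 200 camera calls.

TASK

Emboss the card: slide the flat plate stack across the table, square up onto the embosser's left feed tray, and push it in gently, only until you feel the roller hold its bevelled edge. Then turn the crank clockwise by its grip, smoothly and without touching the stack, until the stack has been rolled right through and lies free on the right-hand tray. Do not ram, lift or tip the stack, and leave the small things around it where they are.

Things in the scene. Friction and masses are not known exactly. Their poses are not given: they have to be found in the camera images.
- embosser: Roller embosser fixed to the table: two cream cheeks 100 mm long (y), 156 mm high (dark knobs to 176), a bridge between them. Origin on the table under the roller's axis, midway between the cheeks; x away from the robot, y left; work feeds from +y to -y. Through it at x = 0 runs a tray 2 to 5 mm high, 107 wide, y = -115 to +115, then ramps 27 mm long to the table.
- feed_mouth (a point): Middle of the tray's left ramp foot, on the table, 142 mm from the embosser's origin along its +y. The channel between the side guides (tops 14 mm above the table) and the cheeks is 108 mm wide; the guides start at y = 45 mm and flare outwards from y = 103 to 132 mm. All in the embosser's frame.
- nip (a point): Under the rubber roller (radius 22 mm). The tray floats on springs at a height set by a hidden pressure setting, so the stack meets the roller with its centre anywhere from y = +66 to +44 mm in the embosser's frame. The crank brakes the roller: from first touch the push needed rises 2 to 6 N per mm, past 25 N if rammed. About 12 N makes it hold the edge; unpressed, it draws nothing.
- stack: Embossing stack (grey base plate, paper folder, white cover plate: one rigid block), loose on the table left of the embosser: 100 mm along its x, 130 along its y, 18 thick, 0.26 to 0.42 kg. Origin at the centre of its underside. End faces (y = +-65 mm) are upright for 13 mm, then bevelled, rising 5 mm over 27; either end may go first. Too wide to grasp: push its edges.
- crank (a joint): Crank angle, rad, unlimited; 0 with the grip straight up, growing clockwise as the robot sees it, which feeds the stack towards -y, about 13 mm per rad. At angle q the grip's axis lies at y = -55 sin q mm, z = 128 + 55 cos q mm in the embosser's frame. Needs about 6 to 13 N at the grip, stays where it is left, geared to the roller.
- crank_hub (a point): Centre of the crank's pivot on the embosser's face towards the robot, 105 mm in front of its origin and 128 mm above the table. The crank turns about the embosser's x axis; its arm lies 100 to 110 mm in front of the origin.
- grip_mid (a point): Point on the axis of the crank's grip at which to hold it, 160 mm in front of the embosser's origin. The grip is a dark level bar, 24 mm thick and 85 long, parallel to the embosser's x axis, 114 to 199 mm in front of the origin. It spins freely on its pin, so a hand can keep pointing down all round the circle of 55 mm radius.
- ink_tin: Round flat ink tin, 62 mm across and 20 mm high, loose, beyond the feed side. Origin under its centre.
- stamp_2: Wooden rubber stamp with turned handle, 35 x 50 x 74 mm, loose, in front of the right-hand tray. Origin under its centre.
- eraser: Eraser, 19 x 44 x 11 mm, loose, on the robot's side of the feed tray. Origin under its centre.
- tape_roll: Roll of paper tape lying flat, 54 mm across and 15 mm high, loose, beyond the feed tray. Origin under its centre.
Things that resemble listed ones, but are neither listed nor needed, are in the scene too. Leave any orange look-alike of the stack alone.

How it is judged:
By the outcome, as a careful person would: the job done as asked, in the order asked, and still so for the second after the job is handed in, with the robot touching nothing.
It also fails if it takes over 72 s, if anything falls off the work surface, if the arm or the gripper's body presses on something with over 40 N, if the wrist force passes 120 N, or if a joint passes its speed limit or range.

## Working session

There is one attempt and no reset: what is moved stays moved. The work goes in short steps, Python scripts to look and compute and a tool call to move; the robot and the scene stay as the last step left them, time stands still between calls to the robot, and variables do not carry over. Pictures are saved under pics/ and viewed, at most 10 in all, crops included, and the job is handed in when it is done.

Besides the shell and the picture viewer there is one more tool, called after "Request:" as a command line: name --argument value ..., lists and objects as JSON in quotes. jog_arm: Moves the arm, as the interface text tells. Its arguments: {"type":"object","properties":{"motion":{"type":"array"},"force":{"type":"number"}},"required":["motion"]}

```bash
mkdir -p pics; ls; python3 - <<'E'
from cell import manip
import cv2
for n in("side","top"):
    p=manip.camera_params(n); print(n,p)
    cv2.imwrite(f"pics/{n}0.png",manip.capture(n)[:,:,::-1])
print(manip.sense())
E
```

```text
pics
side {'fovy': 48.615006576639026, 'cx': 320.0245367711444, 'cy': 197.78696847483474, 'R': array([[-0.97704349, -0.21241007, -0.01637037],
       [-0.13232581,  0.66529944, -0.73475611],
       [ 0.16696079, -0.71572245, -0.67813382]]), 't': array([523.5779954 , 205.99096809, 828.2959448 ])}
top {'fovy': 52.78214964680556, 'cx': 325.59417642748195, 'cy': 200.69356554826254, 'R': array([[-0.01166477, -0.99983479,  0.01394036],
       [-0.99726844,  0.01061569, -0.0730956 ],
       [ 0.07293554, -0.01475492, -0.99722751]]), 't': array([ -79.35303081,  552.79216465, 1136.53295728])}
{'t': 0.1, 'qpos': array([-1.28300739e+00,  2.38724652e-01, -1.41723646e-02,  1.31919867e+00,
       -1.68430016e-05,  1.57079254e+00]), 'joint_velocities': array([-9.77826296e-04,  5.14024693e-06,  1.72228206e-03,  3.09867650e-04,
       -8.75287120e-05,  1.25082532e-03]), 'effort': array([ 1.46274098e-03, -5.39722931e+01,  3.46998096e+01,  1.34609576e-02,
        3.70329900e-06,  2.48513807e-06]), 'tool_pos': array([ 148.9039857 , -503.06084635,  238.7389383 ]), 'ee_rot': array([-6.41759394e-04,  9.89664561e-01,  1.43400258e-01, -1.01496508e-04]), 'contact_force': array([-0.73753682, -0.15535074,  0.17626855]), 'ft_torque': array([0.02504752, 0.03960987, 0.00283612]), 'finger_force': 0.0, 'opening': 85.53723736161984}
```

View pics/top0.png

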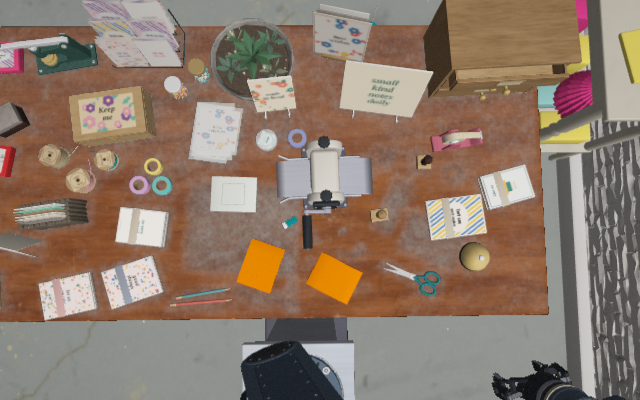

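View pics/side0.png

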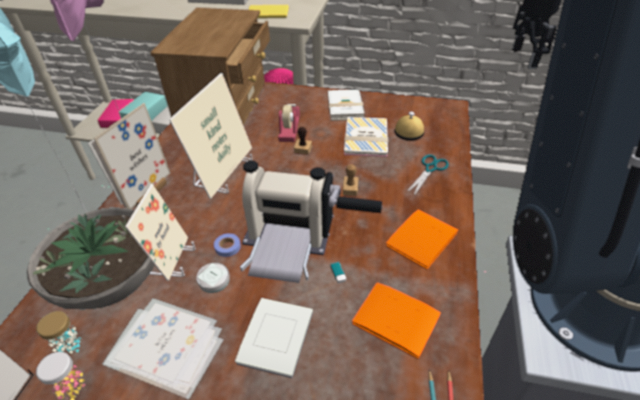

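The top view shows the embosser at (324,177), tray from (277,…) to (372,…), and the dark grip at (307,232). Three things could be the stack:
- A plain white plate with a drawn frame at (234,194), about 47x37 px, which matches 130x100 mm.
- Patterned sheets at (215,130).
- A banded notepad at (142,227).

The two orange plates are look-alikes to leave alone. The plate at (234,194) fits the description, so I'll confirm it in a crop.

```bash
cat > h.py <<'E'
import numpy as np, cv2
from cell import manip
def ray(n,uv,P=None):
    p=P or manip.camera_params(n); f=200/np.tan(np.radians(p["fovy"]/2)); R=p["R"]
    d=np.array([(uv[0]-p["cx"])/f,(uv[1]-p["cy"])/f,1.])
    return -R.T@p["t"], R.T@d
def onz(n,uv,z,P=None):
    c,d=ray(n,uv,P); return c+d*(z-c[2])/d[2]
def proj(n,X,P=None):
    p=P or manip.camera_params(n); f=200/np.tan(np.radians(p["fovy"]/2))
    c=p["R"]@np.asarray(X,float)+p["t"]; return c[:2]/c[2]*f+[p["cx"],p["cy"]]
def blob(m,seed):
    n,l,s,c=cv2.connectedComponentsWithStats(m.astype(np.uint8))
    return l==l[seed[1],seed[0]]
def rect(m):
    c=max(cv2.findContours(m.astype(np.uint8),0,2)[0],key=cv2.contourArea)
    return cv2.minAreaRect(c),cv2.boxPoints(cv2.minAreaRect(c))
E
python3 - <<'E'
from h import *
im=cv2.imread("pics/top0.png"); 
crop=cv2.resize(im[135:255,200:390],None,fx=4,fy=4,interpolation=cv2.INTER_CUBIC); cv2.imwrite("pics/crop1.png",crop)
hsv=cv2.cvtColor(im,cv2.COLOR_BGR2HSV)
for s in[(234,180),(290,175),(365,180),(307,235),(324,146),(324,204),(291,222),(265,140)]: print(s,hsv[s[1],s[0]],im[s[1],s[0]])
E
```

```text
(234, 180) [ 36   6 214] [209 214 213]
(290, 175) [124  10 184] [184 177 178]
(365, 180) [117  15 173] [173 164 163]
(307, 235) [109  33  62] [62 57 54]
(324, 146) [105  15  69] [69 67 65]
(324, 204) [100  34  68] [68 65 59]
(291, 222) [ 91 231 147] [147 142  14]
(265, 140) [ 75  10 214] [210 214 206]
```

View pics/crop1.png

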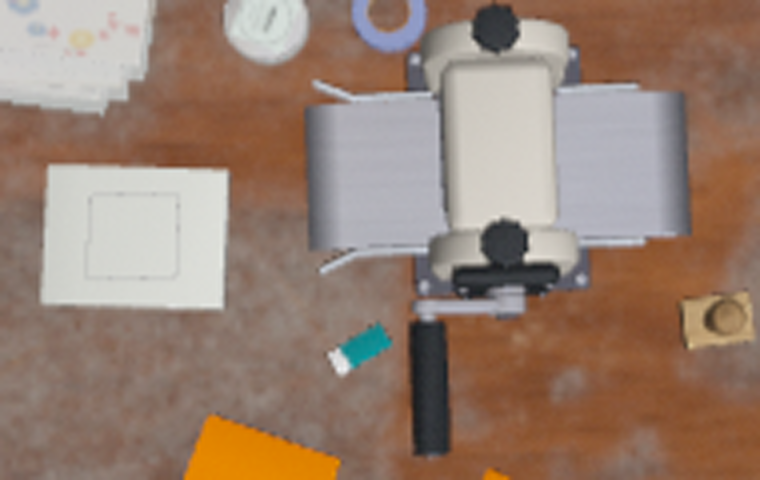

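The crop confirms it: the plain white plate with a fine frame is the stack, at crop (42..229, 165..310). The two tray ends are at crop x≈307 and x≈690. The crank arm points left with its grip at crop (431,390), so q≈-π/2. The eraser is at crop (360,350).

```bash
python3 - <<'E'
from h import *
np.set_printoptions(precision=1,suppress=True)
f=lambda u,v:(200+(u-1.5)/4,135+(v-1.5)/4)
L=[onz("top",f(*p),1) for p in((307,107),(309,249))]; R=[onz("top",f(*p),1) for p in((687,93),(691,236))]
print("tray",L,R); fm=(L[0]+L[1])/2; rm=(R[0]+R[1])/2; o=(fm+rm)/2
print("len",np.linalg.norm(fm-rm),"wid",np.linalg.norm(L[0]-L[1]),np.linalg.norm(R[0]-R[1]))
d=fm-rm; yaw=np.arctan2(-d[0],d[1]); print("emb o",o,"yaw",yaw, np.degrees(yaw))
k=[onz("top",f(*p),176) for p in((495,28),(504,242))]; print("knobs",k); 
dk=k[0]-k[1]; print("yaw knobs",np.degrees(np.arctan2(dk[1],dk[0])),"mid",(k[0]+k[1])/2)
im=cv2.imread("pics/top0.png"); hsv=cv2.cvtColor(im,cv2.COLOR_BGR2HSV)
m=(hsv[:,:,1]<40)&(hsv[:,:,2]>175); m=cv2.morphologyEx(m.astype(np.uint8),2,np.ones((3,3)))
m=blob(m,(234,180)); r,b=rect(m); P=np.array([onz("top",p,13) for p in b]); c=P.mean(0); print("stack",r,P,c)
for i in range(4): print(np.linalg.norm(P[i]-P[i-1]), np.degrees(np.arctan2(*(P[i]-P[i-1])[1::-1])))
g=(hsv[:,:,2]<90)&(hsv[:,:,1]<90); g=blob(g,(307,235)); r,b=rect(g); print("grip",r); 
for z in(128,140): print([onz("top",p,z) for p in b])
s=cv2.imread("pics/side0.png"); hs=cv2.cvtColor(s,cv2.COLOR_BGR2HSV); 
for p in((360,205),): print(s[p[1],p[0]])
# small things
for n,p,z in(("eraser",(360,350),11),("tin",(266,22),20),("tape",(390,10),15),("stamp",(716,322),5)): print(n,onz("top",f(*p),z))
for n,b in(("or",(262,265)),("or2",(334,278))):
    m=blob((hsv[:,:,0]<25)&(hsv[:,:,1]>200)&(hsv[:,:,2]>200),b); print(n,[onz("top",q,18)[:2] for q in rect(m)[1]])
E
```

```text
tray [array([670.6,  57.4,   1. ]), array([566. ,  56.2,   1. ])] [array([ 678.5, -222.3,    1. ]), array([ 572.6, -223.1,    1. ])]
len 279.5644908473248 wid 104.62523166036355 105.83529527478753
emb o [621.9 -82.9   1. ] yaw 0.025839741191724306 1.480508113996147
knobs [array([689.3, -79.4, 176. ]), array([554.4, -83.5, 176. ])]
yaw knobs 1.7309665752747547 mid [621.9 -81.4 176. ]
stack ((233.15281677246094, 193.76300048828125), (45.427974700927734, 34.72386932373047), 1.847610354423523) [[528.1 247.3  13. ]
 [628.5 245.   13. ]
 [623.  113.9  13. ]
 [522.4 117.1  13. ]] [575.5 180.8  13. ]
130.31323072166967 87.51553286765696
100.48234943046835 -1.3100605008720645
131.13969498645776 -92.42693049320914
100.60049013378934 178.21783081644284
grip ((307.5, 231.5), (33.0, 9.0), 90.0)
[array([507.4, -24.8, 128. ]), array([507.2, -48.2, 128. ]), array([422. , -47.4, 128. ]), array([422.3, -24.2, 128. ])]
[array([507. , -25.3, 140. ]), array([506.7, -48.4, 140. ]), array([422.5, -47.7, 140. ]), array([422.8, -24.7, 140. ])]
[33 30 29]
eraser [491.8  18.7  11. ]
tin [729.8  84.8  20. ]
tape [739.1  -4.7  15. ]
stamp [ 509.3 -239.5    5. ]
or [array([326.2, 170.3]), array([448.1, 127.3]), array([413.7,  32.8]), array([292.2,  76.6])]
or2 [array([317.7, -26.7]), array([406.1, -72.5]), array([ 347.6, -186.8]), array([ 259.7, -140.4])]
```

Measured poses:
- **Embosser:** origin about (622,-82), yaw about +1.6°. Width and length match the given sizes.
- **Stack:** centre about (575.5,181), yaw about -1.9°, 131x100 mm.

My plan is to push the long near edge with both fingers half open. That squares the stack while moving it +39 mm in x.

Request:
jog_arm --motion '[{"dx": 0.43,"dy": 0.855,"wz": 0.917,"gripper": 0.17},{"dx": 0.43,"dy": 0.855,"wz": 0.917,"gripper": 0.17},{"dx": 0.43,"dy": 0.855,"wz": 0.917,"gripper": 0.17},{"dx": 0.43,"dy": 0.855,"wz": 0.917,"gripper": 0.17},{"dx": 0.43,"dy": 0.855,"wz": 0.917,"gripper": 0.17},{"dx": 0.43,"dy": 0.855,"wz": 0.917,"gripper": 0.17},{"dx": 0.43,"dy": 0.855,"wz": 0.917,"gripper": 0.17},{"dx": 0.43,"dy": 0.855,"wz": 0.917,"gripper": 0.17},{"dx": 0.43,"dy": 0.855,"wz": 0.917,"gripper": 0.17}]'

```text
$.motion[0]: bad value
```

Request:
jog_arm --motion '[{"dx": 0.435,"dy": 0.855,"wz": 0.917,"gripper": 0.17},{"dx": 0.435,"dy": 0.855,"wz": 0.917,"gripper": 0.17},{"dx": 0.435,"dy": 0.855,"wz": 0.917,"gripper": 0.17},{"dx": 0.435,"dy": 0.855,"wz": 0.917,"gripper": 0.17},{"dx": 0.435,"dy": 0.855,"dz": -0.35,"wz": 0.917,"gripper": 0.17},{"dx": 0.435,"dy": 0.855,"dz": -0.35,"wz": 0.917,"gripper": 0.17},{"dx": 0.435,"dy": 0.855,"dz": -0.35,"wz": 0.917,"gripper": 0.17},{"dx": 0.435,"dy": 0.855,"dz": -0.35,"wz": 0.917,"gripper": 0.17},{"dx": 0.435,"dy": 0.855,"dz": -0.35,"wz": 0.917,"gripper": 0.17},{"dx": 0.435,"dy": 0.855,"dz": -0.35,"wz": 0.917,"gripper": 0.17}]'

```text
$.motion[0]: bad value
```

```bash
python3 - <<'E'
from h import *
np.set_printoptions(precision=2,suppress=True)
s=manip.sense(); print(s)
P=manip.camera_params("wrist"); print(P)
cv2.imwrite("pics/w1.png",manip.capture("wrist")[:,:,::-1])
P=manip.camera_params("side")
e=np.array([622,-82]);a=.027
im=cv2.imread("pics/side0.png")
hs=cv2.cvtColor(im,cv2.COLOR_BGR2HSV); m=blob((hs[:,:,2]<70),(360,205)); print(rect(m)[0])
ys,xs=np.where(m); k=xs>372; print("tip px",xs.max(), ys[xs>376].mean(), ys[(xs>355)&(xs<360)].mean())
for z in(95,105,115,128,140,150): print(z,proj("side",[423,-36.5,z],P),proj("side",[465,-36.5,z],P))
E
```

```text
{'t': 0.1, 'qpos': array([-1.28,  0.24, -0.01,  1.32, -0.  ,  1.57]), 'joint_velocities': array([-0.,  0.,  0.,  0., -0.,  0.]), 'effort': array([  0.  , -53.97,  34.7 ,   0.01,   0.  ,   0.  ]), 'tool_pos': array([ 148.9 , -503.06,  238.74]), 'ee_rot': array([-0.  ,  0.99,  0.14, -0.  ]), 'contact_force': array([-0.74, -0.16,  0.18]), 'ft_torque': array([0.03, 0.04, 0.  ]), 'finger_force': 0.0, 'opening': 85.53723736161984}
{'fovy': 70.64957603920625, 'cx': 319.9414047855666, 'cy': 198.86999764819768, 'R': array([[ 0.28, -0.96, -0.  ],
       [-0.91, -0.27,  0.32],
       [-0.3 , -0.09, -0.95]]), 't': array([-524.27,  -40.63,  380.52])}
((358.3533020019531, 204.2715301513672), (44.703407287597656, 11.61524486541748), 6.581944465637207)
tip px 381 206.4255319148936 204.2608695652174
95 [379.96 226.56] [358.53 223.5 ]
105 [380.35 222.98] [358.75 219.92]
115 [380.75 219.34] [358.97 216.28]
128 [381.27 214.52] [359.27 211.47]
140 [381.77 209.99] [359.54 206.94]
150 [382.19 206.13] [359.78 203.1 ]
```

Crank: the grip is at about (465,-36,149), so q is about -1.18 rad. The moves were refused, so I'll give every key.

Request:
jog_arm --motion '[{"dx": 0.43,"dy": 0.855,"dz": 0,"wx": 0,"wy": 0,"wz": 0.917,"gripper": 0.17},{"dx": 0.43,"dy": 0.855,"dz": 0,"wx": 0,"wy": 0,"wz": 0.917,"gripper": 0.17},{"dx": 0.43,"dy": 0.855,"dz": 0,"wx": 0,"wy": 0,"wz": 0.917,"gripper": 0.17},{"dx": 0.43,"dy": 0.855,"dz": 0,"wx": 0,"wy": 0,"wz": 0.917,"gripper": 0.17},{"dx": 0.43,"dy": 0.855,"dz": 0,"wx": 0,"wy": 0,"wz": 0.917,"gripper": 0.17},{"dx": 0.43,"dy": 0.855,"dz": 0,"wx": 0,"wy": 0,"wz": 0.917,"gripper": 0.17},{"dx": 0.43,"dy": 0.855,"dz": 0,"wx": 0,"wy": 0,"wz": 0.917,"gripper": 0.17},{"dx": 0.43,"dy": 0.855,"dz": 0,"wx": 0,"wy": 0,"wz": 0.917,"gripper": 0.17},{"dx": 0.43,"dy": 0.855,"dz": 0,"wx": 0,"wy": 0,"wz": 0.917,"gripper": 0.17}]'

```text
t: 1.27
tool_pos: [321.0, -161.0, 239.2]
ee_rot: [-0.0, 0.649, 0.761, -0.0]
contact_force: [-0.5, -0.5, -0.5]
opening: 49.7
finger_force: 0.0
```

Request:
jog_arm --motion '[{"dx": 0.435,"dy": 0.855,"dz": 0,"wx": 0,"wy": 0,"wz": 0.917,"gripper": 0.17},{"dx": 0.435,"dy": 0.855,"dz": 0,"wx": 0,"wy": 0,"wz": 0.917,"gripper": 0.17},{"dx": 0.435,"dy": 0.855,"dz": 0,"wx": 0,"wy": 0,"wz": 0.917,"gripper": 0.17},{"dx": 0.435,"dy": 0.855,"dz": 0,"wx": 0,"wy": 0,"wz": 0.917,"gripper": 0.17},{"dx": 0.435,"dy": 0.855,"dz": -0.35,"wx": 0,"wy": 0,"wz": 0.917,"gripper": 0.17},{"dx": 0.435,"dy": 0.855,"dz": -0.35,"wx": 0,"wy": 0,"wz": 0.917,"gripper": 0.17},{"dx": 0.435,"dy": 0.855,"dz": -0.35,"wx": 0,"wy": 0,"wz": 0.917,"gripper": 0.17},{"dx": 0.435,"dy": 0.855,"dz": -0.35,"wx": 0,"wy": 0,"wz": 0.917,"gripper": 0.17},{"dx": 0.435,"dy": 0.855,"dz": -0.35,"wx": 0,"wy": 0,"wz": 0.917,"gripper": 0.17},{"dx": 0.435,"dy": 0.855,"dz": -0.35,"wx": 0,"wy": 0,"wz": 0.917,"gripper": 0.17}]'

```text
t: 2.52
tool_pos: [495.2, 180.1, 99.8]
ee_rot: [0.0, -0.011, 1.0, 0.0]
contact_force: [0.1, -0.6, -0.0]
opening: 49.5
finger_force: 0.0
```

```bash
python3 - <<'E'
from h import *
np.set_printoptions(precision=2,suppress=True)
s=manip.sense(); print(s["t"],s["tool_pos"],s["ee_rot"],s["qpos"],s["contact_force"],s["opening"])
P=manip.camera_params("wrist"); im=manip.capture("wrist")[:,:,::-1]
cv2.imwrite("pics/w1.png",im)
print(P)
E
```

```text
2.525 [495.24 180.06  99.82] [ 0.   -0.01  1.    0.  ] [ 0.35  0.33 -0.26  0.98 -0.    0.33] [ 0.1  -0.61 -0.05] 49.533593891203175
{'fovy': 70.64957603920625, 'cx': 319.9414047855666, 'cy': 198.86999764819768, 'R': array([[-0.02,  1.  , -0.  ],
       [ 0.95,  0.02,  0.32],
       [ 0.32,  0.01, -0.95]]), 't': array([-169.36, -471.69,   90.54])}
```

View pics/w1.png

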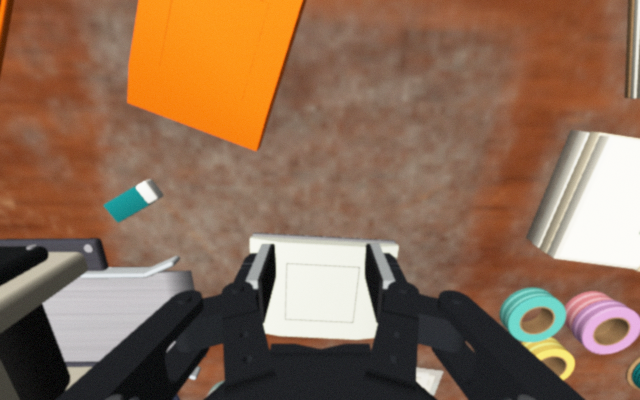

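The wrist view shows the stack's near edge running from (250,235) to (398,243). I'll check its x before I descend.

```bash
python3 - <<'E'
from h import *
np.set_printoptions(precision=1,suppress=True)
P=manip.camera_params("wrist")
for z in(0,13):print([onz("wrist",p,z,P) for p in((250,234),(398,242),(264,334))])
# fingertips expected at z=95 
for dx in(-11,11):
  for dy in (-25,25): print(proj("wrist",[495+dx,180+dy,95],P))
E
```

```text
[array([528.7, 117.4,   0. ]), array([533.6, 253.7,   0. ]), array([643.4, 125.7,   0. ])]
[array([522.5, 120.8,  13. ]), array([527.1, 249.6,  13. ]), array([630.8, 128.6,  13. ])]
[273.4 236.6]
[364.7 238.6]
[274.5 271.5]
[361.8 273.3]
```

Request:
jog_arm --motion '[{"dx": 0,"dy": 0,"dz": -0.15,"wx": 0,"wy": 0,"wz": 0,"gripper": 0.17},{"dx": 0,"dy": 0,"dz": -0.19,"wx": 0,"wy": 0,"wz": 0,"gripper": 0.17},{"dx": 0,"dy": 0,"dz": -0.21,"wx": 0,"wy": 0,"wz": 0,"gripper": 0.17},{"dx": 0,"dy": 0,"dz": -0.22,"wx": 0,"wy": 0,"wz": 0,"gripper": 0.17},{"dx": 0,"dy": 0,"dz": -0.22,"wx": 0,"wy": 0,"wz": 0,"gripper": 0.17}]'

```text
t: 3.2
tool_pos: [495.6, 180.7, 12.1]
ee_rot: [0.001, -0.013, 1.0, 0.0]
contact_force: [-0.5, 0.7, -0.4]
opening: 49.7
finger_force: 0.0
```

Request:
jog_arm --motion '[{"dx": 0.025,"dy": 0,"dz": 0,"wx": 0,"wy": 0,"wz": 0,"gripper": 0.17},{"dx": 0.038,"dy": 0,"dz": 0,"wx": 0,"wy": 0,"wz": 0,"gripper": 0.17},{"dx": 0.05,"dy": 0,"dz": 0,"wx": 0,"wy": 0,"wz": 0,"gripper": 0.17},{"dx": 0.062,"dy": 0,"dz": 0,"wx": 0,"wy": 0,"wz": 0,"gripper": 0.17},{"dx": 0.074,"dy": 0,"dz": 0,"wx": 0,"wy": 0,"wz": 0,"gripper": 0.17},{"dx": 0.086,"dy": 0.001,"dz": 0,"wx": 0,"wy": 0,"wz": 0,"gripper": 0.17},{"dx": 0.098,"dy": 0.001,"dz": 0,"wx": 0,"wy": 0,"wz": 0,"gripper": 0.17},{"dx": 0.11,"dy": 0.002,"dz": 0,"wx": 0,"wy": 0,"wz": 0,"gripper": 0.17},{"dx": 0.122,"dy": 0.002,"dz": 0,"wx": 0,"wy": 0,"wz": 0,"gripper": 0.17},{"dx": 0.134,"dy": 0.003,"dz": 0,"wx": 0,"wy": 0,"wz": 0,"gripper": 0.17},{"dx": 0.147,"dy": 0.003,"dz": 0,"wx": 0,"wy": 0,"wz": 0,"gripper": 0.17},{"dx": 0.147,"dy": 0.003,"dz": 0,"wx": 0,"wy": 0,"wz": 0,"gripper": 0.17}]'

```text
t: 4.7
tool_pos: [554.6, 181.9, 11.4]
ee_rot: [0.0, -0.013, 1.0, 0.0]
contact_force: [-0.1, -0.4, -0.6]
opening: 49.8
finger_force: 0.0
```

```bash
cat >> h.py <<'E'
def stack():
    im=manip.capture("top")[:,:,::-1].copy(); hsv=cv2.cvtColor(im,cv2.COLOR_BGR2HSV)
    m=(hsv[:,:,1]<40)&(hsv[:,:,2]>190); m=cv2.morphologyEx(m.astype(np.uint8),2,np.ones((3,3)))
    return im,m
E
python3 - <<'E'
from h import *
np.set_printoptions(precision=1,suppress=True)
s=manip.sense(); print(s["tool_pos"],s["contact_force"])
im,m=stack(); cv2.imwrite("pics/t2.png",im)
u=proj("top",[615,230,18]).astype(int); print(u,m[u[1],u[0]])
b=blob(m,u); r,q=rect(b); P=np.array([onz("top",p,13) for p in q]); print(r,P,P.mean(0))
for i in range(4): print(np.linalg.norm(P[i]-P[i-1]), np.degrees(np.arctan2(*(P[i]-P[i-1])[1::-1])))
E
```

```text
[554.6 181.9  11.4] [-0.1 -0.4 -0.6]
[215 180] 0
((319.5, 199.5), (399.0, 639.0), 90.0) [[ 1159.4   873.     13. ]
 [ 1152.9 -1043.8    13. ]
 [  -17.6  -962.8    13. ]
 [   13.2   819.5    13. ]] [577.  -78.5  13. ]
1147.4331011394531 2.6740406496704234
1916.815392712415 -90.19489535797337
1173.297908866865 176.04242072097688
1782.5603161528295 89.00878890134571
```

Request:
jog_arm --motion '[{"dx": -0.05,"dy": 0,"dz": 0,"wx": 0,"wy": 0,"wz": 0,"gripper": 0.17},{"dx": -0.05,"dy": 0,"dz": 0.15,"wx": 0,"wy": 0,"wz": 0,"gripper": 0.17},{"dx": -0.05,"dy": 0.05,"dz": 0.25,"wx": 0,"wy": 0,"wz": -0.1,"gripper": 0.17},{"dx": 0.145,"dy": 0.295,"dz": 0.25,"wx": 0,"wy": 0,"wz": -1,"gripper": 0.17},{"dx": 0.145,"dy": 0.295,"dz": 0.25,"wx": 0,"wy": 0,"wz": -1,"gripper": 0.17},{"dx": 0.145,"dy": 0.295,"dz": 0.25,"wx": 0,"wy": 0,"wz": -1,"gripper": 0.17},{"dx": 0.145,"dy": 0.295,"dz": 0.25,"wx": 0,"wy": 0,"wz": -1,"gripper": 0.17},{"dx": 0.145,"dy": 0.295,"dz": 0.25,"wx": 0,"wy": 0,"wz": -1,"gripper": 0.17},{"dx": 0.145,"dy": 0.295,"dz": 0.25,"wx": 0,"wy": 0,"wz": -1,"gripper": 0.17},{"dx": 0.145,"dy": 0.295,"dz": 0.25,"wx": 0,"wy": 0,"wz": -1,"gripper": 0.17},{"dx": 0.145,"dy": 0.295,"dz": 0.25,"wx": 0,"wy": 0,"wz": -1,"gripper": 0.17},{"dx": 0.145,"dy": 0.295,"dz": 0.25,"wx": 0,"wy": 0,"wz": -1,"gripper": 0.17}]'

```text
t: 6.25
tool_pos: [611.9, 299.9, 111.5]
ee_rot: [0.0, 0.697, 0.717, 0.0]
contact_force: [-0.3, 0.1, 0.4]
opening: 50.0
finger_force: 0.0
```

```bash
python3 - <<'E'
from h import *
s=manip.sense(); print(s["tool_pos"],s["ee_rot"])
im,m=stack()
w=manip.capture("wrist")[:,:,::-1]
cv2.imwrite("pics/c3.png",np.vstack([cv2.resize(im[120:270,160:400],None,fx=2.5,fy=2.5,interpolation=2)[:300,:600],cv2.resize(w,(480,300))] if 0 else [cv2.copyMakeBorder(cv2.resize(im[130:250,160:400],(600,300),interpolation=2),0,0,0,0,0),cv2.copyMakeBorder(cv2.resize(w,(480,300)),0,0,0,120,0)]))
cv2.imwrite("pics/w3.png",w); cv2.imwrite("pics/t3.png",im)
E
```

```text
[611.898568   299.87873339 111.457872  ] [6.27141915e-05 6.97189266e-01 7.16887086e-01 1.74164992e-04]
```

View pics/c3.png

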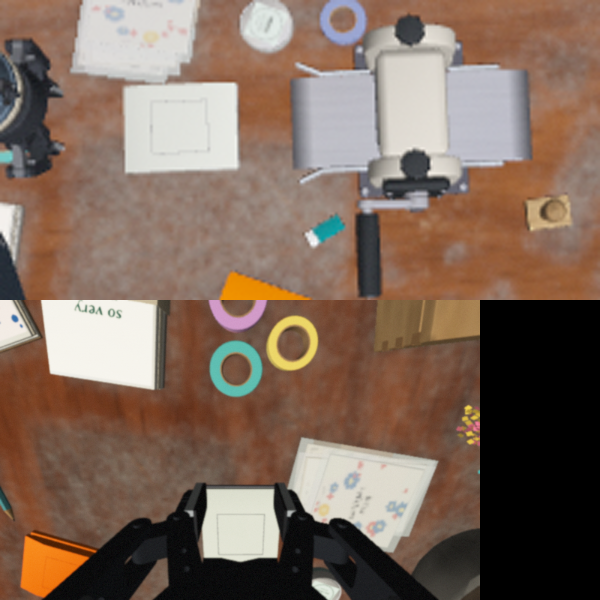

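The top crop shows the stack squared at (124..238, 82..173), clear of the patterned sheets and in line with the tray (293, 78..165). Now I'll measure it.

```bash
python3 - <<'E'
from h import *
np.set_printoptions(precision=1,suppress=True)
im=cv2.imread("pics/t3.png"); hsv=cv2.cvtColor(im,cv2.COLOR_BGR2HSV)
m=(hsv[:,:,1]<40)&(hsv[:,:,2]>175); m=cv2.morphologyEx(m.astype(np.uint8),2,np.ones((3,3)))
r,q=rect(blob(m,(232,170))); P=np.array([onz("top",p,13) for p in q]); print(r,P,P.mean(0))
for i in range(4): print(np.linalg.norm(P[i]-P[i-1]), np.degrees(np.arctan2(*(P[i]-P[i-1])[1::-1])))
# tray edge lines (left part and right part) in pixels
t=(hsv[:,:,1]<45)&(hsv[:,:,2]>130)&(hsv[:,:,0]>100)
for u in(282,290,298,304,350,356,362): 
    v=np.where(t[150:210,u])[0]+150; print(u,v.min(),v.max(),onz("top",(u,v.min()-.5),5)[:2],onz("top",(u,v.max()+.5),5)[:2])
E
```

```text
((231.5, 180.5), (35.0, 45.0), 90.0) [[665.6 251.1  13. ]
 [664.4 121.   13. ]
 [562.4 120.8  13. ]
 [563.8 250.1  13. ]] [614.1 185.8  13. ]
101.80316413657361 0.5382885602506758
130.1374214723734 -90.53426108803698
101.94961171291622 -179.92623078571634
129.31380561318136 89.39549218746888
282 157 202 [684.2  40.5] [549.1  41. ]
290 159 198 [678.1  17.1] [560.5  17.7]
298 158 198 [680.8  -6.4] [560.3  -5.5]
304 150 198 [704.4 -24.1] [560.1 -23. ]
350 156 195 [ 685.4 -159. ] [ 567.5 -157.1]
356 156 195 [ 685.2 -176.6] [ 567.3 -174.6]
362 158 193 [ 679.1 -194.2] [ 572.9 -192.2]
```

The axis is x ≈ 622.7 − 0.031(y+82), which gives 614.4 at the stack's y. The stack is at 614.1, so it is aligned to under 1 mm. I'll descend behind its far end and push.

Request:
jog_arm --motion '[{"dx": 0,"dy": -0.05,"dz": -0.14,"wx": 0,"wy": 0,"wz": 0,"gripper": 0.17},{"dx": 0,"dy": -0.05,"dz": -0.21,"wx": 0,"wy": 0,"wz": 0,"gripper": 0.17},{"dx": 0,"dy": -0.05,"dz": -0.24,"wx": 0,"wy": 0,"wz": 0,"gripper": 0.17},{"dx": 0,"dy": -0.05,"dz": -0.246,"wx": 0,"wy": 0,"wz": 0,"gripper": 0.17},{"dx": 0,"dy": -0.07,"dz": -0.246,"wx": 0,"wy": 0,"wz": 0,"gripper": 0.17},{"dx": 0,"dy": -0.085,"dz": -0.246,"wx": 0,"wy": 0,"wz": 0,"gripper": 0.17},{"dx": 0,"dy": -0.1,"dz": -0.246,"wx": 0,"wy": 0,"wz": 0,"gripper": 0.17}]'

```text
t: 7.22
tool_pos: [612.4, 259.8, 13.9]
ee_rot: [0.0, 0.697, 0.717, 0.001]
contact_force: [0.4, 3.2, 1.9]
opening: 50.2
finger_force: 1.4
```

Request:
jog_arm --motion '[{"dx": 0,"dy": -0.012,"dz": 0,"wx": 0,"wy": 0,"wz": 0,"gripper": 0.17},{"dx": 0.001,"dy": -0.026,"dz": 0,"wx": 0,"wy": 0,"wz": 0,"gripper": 0.17},{"dx": 0.001,"dy": -0.042,"dz": 0,"wx": 0,"wy": 0,"wz": 0,"gripper": 0.17},{"dx": 0.002,"dy": -0.058,"dz": 0,"wx": 0,"wy": 0,"wz": 0,"gripper": 0.17},{"dx": 0.002,"dy": -0.074,"dz": 0,"wx": 0,"wy": 0,"wz": 0,"gripper": 0.17},{"dx": 0.003,"dy": -0.09,"dz": 0,"wx": 0,"wy": 0,"wz": 0,"gripper": 0.17},{"dx": 0.003,"dy": -0.106,"dz": 0,"wx": 0,"wy": 0,"wz": 0,"gripper": 0.17},{"dx": 0.004,"dy": -0.122,"dz": 0,"wx": 0,"wy": 0,"wz": 0,"gripper": 0.17},{"dx": 0.004,"dy": -0.138,"dz": 0,"wx": 0,"wy": 0,"wz": 0,"gripper": 0.17},{"dx": 0.005,"dy": -0.15,"dz": 0,"wx": 0,"wy": 0,"wz": 0,"gripper": 0.17},{"dx": 0.005,"dy": -0.15,"dz": 0,"wx": 0,"wy": 0,"wz": 0,"gripper": 0.17}]'

```text
t: 8.6
tool_pos: [613.6, 199.0, 12.6]
ee_rot: [0.0, 0.698, 0.716, -0.001]
contact_force: [-0.5, 0.7, -0.2]
opening: 50.3
finger_force: 0.0
```

```bash
python3 - <<'E'
from h import *
np.set_printoptions(precision=1,suppress=True)
s=manip.sense(); print(s["t"],s["tool_pos"],s["contact_force"])
im,m=stack(); cv2.imwrite("pics/t4.png",im)
cv2.imwrite("pics/c4.png",cv2.resize(im[130:250,180:380],(800,480),interpolation=2))
E
```

```text
8.6 [613.6 199.   12.6] [-0.5  0.7 -0.2]
```

View pics/c4.png

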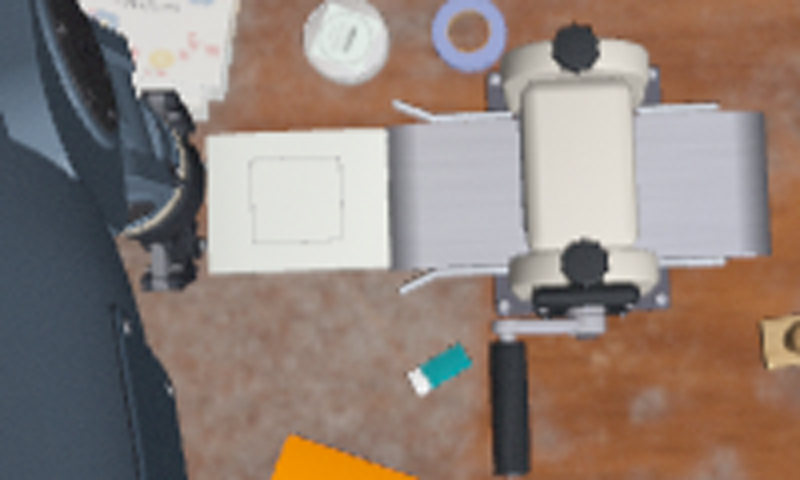

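The leading edge at crop (390, 128..270) lines up with the tray foot (125..268), and the stack is parallel to it. I'll keep pushing.

Request:
jog_arm --motion '[{"dx": 0,"dy": -0.01,"dz": 0,"wx": 0,"wy": 0,"wz": 0,"gripper": 0.17},{"dx": 0.001,"dy": -0.024,"dz": 0,"wx": 0,"wy": 0,"wz": 0,"gripper": 0.17},{"dx": 0.001,"dy": -0.038,"dz": 0,"wx": 0,"wy": 0,"wz": 0,"gripper": 0.17},{"dx": 0.002,"dy": -0.052,"dz": 0,"wx": 0,"wy": 0,"wz": 0,"gripper": 0.17},{"dx": 0.002,"dy": -0.066,"dz": 0,"wx": 0,"wy": 0,"wz": 0,"gripper": 0.17},{"dx": 0.003,"dy": -0.08,"dz": 0,"wx": 0,"wy": 0,"wz": 0,"gripper": 0.17},{"dx": 0.003,"dy": -0.094,"dz": 0,"wx": 0,"wy": 0,"wz": 0,"gripper": 0.17},{"dx": 0.003,"dy": -0.108,"dz": 0,"wx": 0,"wy": 0,"wz": 0,"gripper": 0.17},{"dx": 0.004,"dy": -0.122,"dz": 0,"wx": 0,"wy": 0,"wz": 0,"gripper": 0.17},{"dx": 0.004,"dy": -0.136,"dz": 0,"wx": 0,"wy": 0,"wz": 0,"gripper": 0.17},{"dx": 0.005,"dy": -0.15,"dz": 0,"wx": 0,"wy": 0,"wz": 0,"gripper": 0.17}]'

```text
t: 10.02
tool_pos: [615.8, 139.5, 12.9]
ee_rot: [-0.0, 0.697, 0.717, -0.0]
contact_force: [0.0, 1.2, -1.5]
opening: 49.7
finger_force: 0.6
```

Request:
jog_arm --motion '[{"dx": 0,"dy": -0.014,"dz": 0,"wx": 0,"wy": 0,"wz": 0,"gripper": 0.17},{"dx": 0.001,"dy": -0.028,"dz": 0,"wx": 0,"wy": 0,"wz": 0,"gripper": 0.17},{"dx": 0.001,"dy": -0.042,"dz": 0.001,"wx": 0,"wy": 0,"wz": 0,"gripper": 0.17},{"dx": 0.002,"dy": -0.056,"dz": 0.002,"wx": 0,"wy": 0,"wz": 0,"gripper": 0.17},{"dx": 0.002,"dy": -0.07,"dz": 0.003,"wx": 0,"wy": 0,"wz": 0,"gripper": 0.17},{"dx": 0.003,"dy": -0.084,"dz": 0.004,"wx": 0,"wy": 0,"wz": 0,"gripper": 0.17},{"dx": 0.003,"dy": -0.098,"dz": 0.005,"wx": 0,"wy": 0,"wz": 0,"gripper": 0.17},{"dx": 0.003,"dy": -0.112,"dz": 0.005,"wx": 0,"wy": 0,"wz": 0,"gripper": 0.17},{"dx": 0.004,"dy": -0.122,"dz": 0.005,"wx": 0,"wy": 0,"wz": 0,"gripper": 0.17}]'

```text
t: 11.15
tool_pos: [617.4, 90.6, 14.9]
ee_rot: [-0.0, 0.698, 0.717, -0.0]
contact_force: [0.9, 0.9, 1.0]
opening: 50.0
finger_force: 0.7
```

```bash
python3 - <<'E'
from h import *
np.set_printoptions(precision=1,suppress=True)
s=manip.sense(); print(s["t"],s["tool_pos"],s["contact_force"])
im,m=stack(); cv2.imwrite("pics/t5.png",im)
s=manip.capture("side")[:,:,::-1]
cv2.imwrite("pics/c5.png",np.hstack([cv2.resize(im[130:250,230:380],(400,320),interpolation=2),cv2.resize(s[150:310,200:400],(400,320),interpolation=2)]))
E
```

```text
11.15 [617.4  90.6  14.9] [0.9 0.9 1. ]
```

View pics/c5.png

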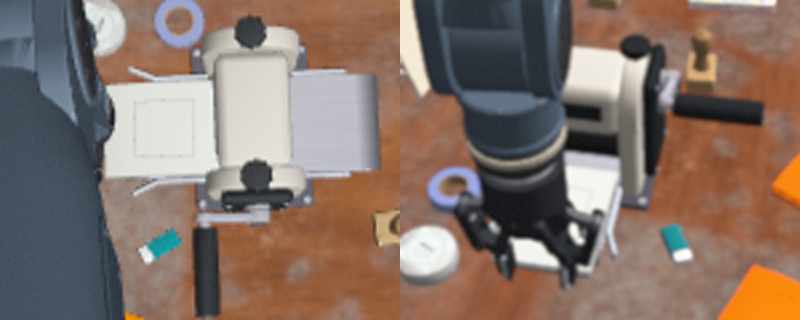

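The left panel shows the stack seated between the guides and entering under the bridge. The right panel shows it flat on the tray with the two fingers behind it. Next I'll approach the nip slowly, reading the force.

Request:
jog_arm --motion '[{"dx": 0,"dy": -0.012,"dz": 0,"wx": 0,"wy": 0,"wz": 0,"gripper": 0.17},{"dx": 0.001,"dy": -0.024,"dz": 0,"wx": 0,"wy": 0,"wz": 0,"gripper": 0.17},{"dx": 0.001,"dy": -0.036,"dz": 0,"wx": 0,"wy": 0,"wz": 0,"gripper": 0.17},{"dx": 0.001,"dy": -0.048,"dz": 0,"wx": 0,"wy": 0,"wz": 0,"gripper": 0.17},{"dx": 0.001,"dy": -0.055,"dz": 0,"wx": 0,"wy": 0,"wz": 0,"gripper": 0.17}]'

```text
t: 11.88
tool_pos: [617.8, 68.7, 14.9]
ee_rot: [-0.0, 0.698, 0.717, -0.0]
contact_force: [-0.1, 1.4, -0.3]
opening: 50.1
finger_force: 0.5
```

Request:
jog_arm --motion '[{"dx": 0,"dy": -0.004,"dz": 0,"wx": 0,"wy": 0,"wz": 0,"gripper": 0.17},{"dx": 0,"dy": -0.008,"dz": 0,"wx": 0,"wy": 0,"wz": 0,"gripper": 0.17},{"dx": 0,"dy": -0.012,"dz": 0,"wx": 0,"wy": 0,"wz": 0,"gripper": 0.17}]'

```text
t: 12.25
tool_pos: [617.8, 64.2, 14.9]
ee_rot: [-0.0, 0.697, 0.717, -0.0]
contact_force: [-0.3, 1.4, -0.0]
opening: 49.8
finger_force: 0.5
```

Request:
jog_arm --motion '[{"dx": 0,"dy": -0.004,"dz": 0,"wx": 0,"wy": 0,"wz": 0,"gripper": 0.17},{"dx": 0,"dy": -0.007,"dz": 0,"wx": 0,"wy": 0,"wz": 0,"gripper": 0.17}]'

```text
t: 12.5
tool_pos: [617.8, 61.4, 14.9]
ee_rot: [-0.0, 0.697, 0.717, -0.0]
contact_force: [-0.6, 0.6, -0.2]
opening: 50.3
finger_force: 0.5
```

Request:
jog_arm --motion '[{"dx": 0,"dy": -0.003,"dz": 0,"wx": 0,"wy": 0,"wz": 0,"gripper": 0.17},{"dx": 0,"dy": -0.005,"dz": 0,"wx": 0,"wy": 0,"wz": 0,"gripper": 0.17}]'

```text
t: 12.75
tool_pos: [617.8, 59.4, 14.9]
ee_rot: [-0.0, 0.697, 0.717, -0.0]
contact_force: [0.7, 0.5, 0.7]
opening: 50.0
finger_force: 0.5
```

Request:
jog_arm --motion '[{"dx": 0,"dy": -0.003,"dz": 0,"wx": 0,"wy": 0,"wz": 0,"gripper": 0.17},{"dx": 0,"dy": -0.005,"dz": 0,"wx": 0,"wy": 0,"wz": 0,"gripper": 0.17}]'

```text
t: 13.0
tool_pos: [617.8, 57.4, 14.9]
ee_rot: [-0.0, 0.697, 0.717, -0.0]
contact_force: [0.1, 1.5, -0.0]
opening: 50.1
finger_force: 0.5
```

Request:
jog_arm --motion '[{"dx": 0,"dy": -0.003,"dz": 0,"wx": 0,"wy": 0,"wz": 0,"gripper": 0.17},{"dx": 0,"dy": -0.005,"dz": 0,"wx": 0,"wy": 0,"wz": 0,"gripper": 0.17}]'

```text
t: 13.25
tool_pos: [617.8, 55.3, 14.9]
ee_rot: [-0.0, 0.697, 0.717, -0.0]
contact_force: [0.2, 0.6, 0.9]
opening: 49.9
finger_force: 0.5
```

Request:
jog_arm --motion '[{"dx": 0,"dy": -0.003,"dz": 0,"wx": 0,"wy": 0,"wz": 0,"gripper": 0.17},{"dx": 0,"dy": -0.005,"dz": 0,"wx": 0,"wy": 0,"wz": 0,"gripper": 0.17}]'

```text
t: 13.5
tool_pos: [617.8, 54.4, 14.9]
ee_rot: [-0.001, 0.697, 0.717, 0.001]
contact_force: [-0.2, 7.5, -0.9]
opening: 49.8
finger_force: 4.0
```

Request:
jog_arm --motion '[{"dx": 0,"dy": -0.003,"dz": 0,"wx": 0,"wy": 0,"wz": 0,"gripper": 0.17},{"dx": 0,"dy": -0.005,"dz": 0,"wx": 0,"wy": 0,"wz": 0,"gripper": 0.17}]'

```text
t: 13.75
tool_pos: [617.7, 53.6, 14.8]
ee_rot: [-0.002, 0.697, 0.717, 0.001]
contact_force: [0.7, 13.3, -0.6]
opening: 50.2
finger_force: 6.4
```

Request:
jog_arm --motion '[{"dx": 0,"dy": -0.001,"dz": 0,"wx": 0,"wy": 0,"wz": 0,"gripper": 0.17},{"dx": 0,"dy": -0.001,"dz": 0,"wx": 0,"wy": 0,"wz": 0,"gripper": 0.17}]'

```text
t: 14.0
tool_pos: [617.7, 53.4, 14.8]
ee_rot: [-0.002, 0.697, 0.717, 0.001]
contact_force: [-0.4, 12.6, -0.0]
opening: 50.2
finger_force: 6.3
```

Request:
jog_arm --motion '[{"dx": 0,"dy": -0.002,"dz": 0,"wx": 0,"wy": 0,"wz": 0,"gripper": 0.17},{"dx": 0,"dy": -0.002,"dz": 0,"wx": 0,"wy": 0,"wz": 0,"gripper": 0.17}]'

```text
t: 14.25
tool_pos: [617.7, 53.0, 14.8]
ee_rot: [-0.002, 0.697, 0.717, 0.002]
contact_force: [-0.7, 14.0, -1.3]
opening: 50.1
finger_force: 7.1
```

The roller holds the edge at about 13–14 N. I'll back straight off, rise above the embosser and go over the crank grip.

Request:
jog_arm --motion '[{"dx": 0,"dy": 0.025,"dz": 0,"wx": 0,"wy": 0,"wz": 0,"gripper": 0.17},{"dx": 0,"dy": 0.06,"dz": 0.05,"wx": 0,"wy": 0,"wz": 0,"gripper": 0.17},{"dx": 0,"dy": 0.06,"dz": 0.2,"wx": 0,"wy": 0,"wz": 0,"gripper": 0.17},{"dx": 0,"dy": 0.06,"dz": 0.35,"wx": 0,"wy": 0,"wz": 0.1,"gripper": 1},{"dx": -0.05,"dy": 0.06,"dz": 0.5,"wx": 0,"wy": 0,"wz": 0.2,"gripper": 1},{"dx": -0.15,"dy": 0.03,"dz": 0.56,"wx": 0,"wy": 0,"wz": 0.32,"gripper": 1},{"dx": -0.25,"dy": -0.05,"dz": 0.56,"wx": 0,"wy": 0,"wz": 0.44,"gripper": 1},{"dx": -0.35,"dy": -0.15,"dz": 0.56,"wx": 0,"wy": 0,"wz": 0.56,"gripper": 1},{"dx": -0.39,"dy": -0.217,"dz": 0.56,"wx": 0,"wy": 0,"wz": 0.68,"gripper": 1},{"dx": -0.39,"dy": -0.217,"dz": 0.56,"wx": 0,"wy": 0,"wz": 0.8,"gripper": 1},{"dx": -0.39,"dy": -0.217,"dz": 0.56,"wx": 0,"wy": 0,"wz": 0.92,"gripper": 1},{"dx": -0.39,"dy": -0.217,"dz": 0.56,"wx": 0,"wy": 0,"wz": 1,"gripper": 1}]'

```text
t: 15.75
tool_pos: [461.7, -37.0, 239.1]
ee_rot: [0.0, -0.016, 1.0, -0.001]
contact_force: [0.2, 0.2, -0.8]
opening: 85.7
finger_force: 0.0
```

```bash
python3 - <<'E'
from h import *
np.set_printoptions(precision=2,suppress=True)
s=manip.sense(); print(s["t"],s["tool_pos"],s["ee_rot"],s["qpos"],s["opening"])
P=manip.camera_params("wrist"); w=manip.capture("wrist")[:,:,::-1]; cv2.imwrite("pics/w6.png",w)
t=manip.capture("top")[:,:,::-1]; sd=manip.capture("side")[:,:,::-1]
cv2.imwrite("pics/t6.png",t); cv2.imwrite("pics/s6.png",sd)
cv2.imwrite("pics/c6.png",np.hstack([cv2.resize(w,(400,250)),cv2.resize(sd[120:300,220:420],(278,250),interpolation=2)]))
for z in(137,149,161): print(z,[proj("wrist",[x,-36,z],P) for x in(423,508)])
E
```

```text
15.75 [461.66 -36.98 239.09] [ 0.   -0.02  1.   -0.  ] [-0.08  0.13 -0.15  1.29 -0.   -0.11] 85.65086799960783
137 [array([322.05, 157.  ]), array([318.92, 247.15])]
149 [array([322.12, 159.61]), array([318.84, 253.53])]
161 [array([322.2, 162.5]), array([318.76, 260.52])]
```

View pics/c6.png

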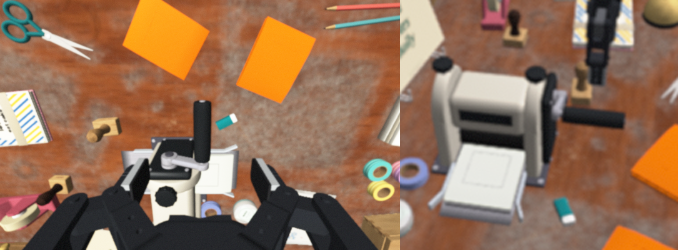

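The wrist view shows the grip at full-res (~323,160)–(~325,258), centred between the fingers as predicted. The side crop shows the stack lying flat in the mouth. I'll refine the grip's y and the crank angle by triangulating the wrist and side views.

```bash
python3 - <<'E'
from h import *
np.set_printoptions(precision=1,suppress=True)
w=cv2.imread("pics/w6.png"); P=manip.camera_params("wrist")
hs=cv2.cvtColor(w,cv2.COLOR_BGR2HSV); m=(hs[:,:,2]<75)
for v in(175,190,205,220,235,250):
    x=np.where(m[v,290:350])[0]+290; uv=((x.min()+x.max())/2,v); print(v,x.min(),x.max(),[onz("wrist",uv,z,P) for z in(140,149,155)])
t=cv2.imread("pics/s6.png"); hs=cv2.cvtColor(t,cv2.COLOR_BGR2HSV); b=blob(hs[:,:,2]<70,(360,205)); ys,xs=np.where(b); print(xs.min(),xs.max())
for u in(350,360,370):
    y=ys[xs==u]; uv=(u,(y.min()+y.max())/2); c,d=ray("side",uv); s=(-35.-c[1])/d[1]; print(u,y.min(),y.max(),c+s*d)
E
```

```text
175 310 337 [array([437.8, -33.8, 140. ]), array([435.7, -34. , 149. ]), array([434.2, -34.1, 155. ])]
190 310 337 [array([451.1, -33.4, 140. ]), array([448.4, -33.6, 149. ]), array([446.7, -33.7, 155. ])]
205 310 336 [array([464.9, -33.5, 140. ]), array([461.7, -33.6, 149. ]), array([459.5, -33.8, 155. ])]
220 309 336 [array([479.2, -33.5, 140. ]), array([475.4, -33.7, 149. ]), array([472.9, -33.8, 155. ])]
235 290 336 [array([494.2, -41.8, 140. ]), array([489.8, -41.6, 149. ]), array([486.9, -41.5, 155. ])]
250 297 334 [array([509.4, -39.2, 140. ]), array([504.5, -39.1, 149. ]), array([501.2, -39.1, 155. ])]
336 380
350 198 209 [483.2 -35.  147. ]
360 199 210 [464.3 -35.  147.9]
370 200 211 [445.5 -35.  148.8]
```

Request:
jog_arm --motion '[{"dx": 0,"dy": 0.002,"dz": -0.1,"wx": 0,"wy": 0,"wz": 0,"gripper": 1},{"dx": 0,"dy": 0.002,"dz": -0.19,"wx": 0,"wy": 0,"wz": 0,"gripper": 1},{"dx": 0,"dy": 0.002,"dz": -0.24,"wx": 0,"wy": 0,"wz": 0,"gripper": 1},{"dx": 0,"dy": 0.002,"dz": -0.254,"wx": 0,"wy": 0,"wz": 0,"gripper": 0.2},{"dx": 0,"dy": 0.002,"dz": -0.254,"wx": 0,"wy": 0,"wz": 0,"gripper": -0.3},{"dx": 0,"dy": 0.002,"dz": -0.254,"wx": 0,"wy": 0,"wz": 0,"gripper": -0.6},{"dx": 0,"dy": 0.002,"dz": -0.254,"wx": 0,"wy": 0,"wz": 0,"gripper": -0.6},{"dx": 0,"dy": 0.002,"dz": -0.254,"wx": 0,"wy": 0,"wz": 0,"gripper": -0.6},{"dx": 0,"dy": 0.002,"dz": -0.254,"wx": 0,"wy": 0,"wz": 0,"gripper": -0.6}]' --force 40

```text
t: 17.02
tool_pos: [462.3, -34.6, 138.2]
ee_rot: [0.001, -0.014, 1.0, 0.001]
contact_force: [-0.4, 6.4, 2.3]
opening: 23.0
finger_force: 39.0
```

Gripped, opening 23 mm. Now I'll work out the circle's row numbers.

```bash
python3 - <<'E'
import numpy as np
def tab(q0,incs):
    q=np.radians(q0); s=""
    for c in np.cumsum(incs):
        p=np.radians(q0+c); dy=-55*(np.sin(p)-np.sin(q))/400; dz=55*(np.cos(p)-np.cos(q))/400
        s+='{"dx": %.3f, "dy": %.3f, "dz": %.3f, "wx": 0, "wy": 0, "wz": 0, "gripper": -0.6}, '%(-.03*dy,dy,dz)
    print(q0,s)
tab(-68,[3,7]+[10]*10)
for q in(42,162,282): tab(q,[10]*12)
E
```

```text
-68 {"dx": 0.000, "dy": -0.003, "dz": 0.007, "wx": 0, "wy": 0, "wz": 0, "gripper": -0.6}, {"dx": 0.000, "dy": -0.011, "dz": 0.021, "wx": 0, "wy": 0, "wz": 0, "gripper": -0.6}, {"dx": 0.001, "dy": -0.025, "dz": 0.040, "wx": 0, "wy": 0, "wz": 0, "gripper": -0.6}, {"dx": 0.001, "dy": -0.043, "dz": 0.057, "wx": 0, "wy": 0, "wz": 0, "gripper": -0.6}, {"dx": 0.002, "dy": -0.063, "dz": 0.070, "wx": 0, "wy": 0, "wz": 0, "gripper": -0.6}, {"dx": 0.003, "dy": -0.085, "dz": 0.079, "wx": 0, "wy": 0, "wz": 0, "gripper": -0.6}, {"dx": 0.003, "dy": -0.108, "dz": 0.085, "wx": 0, "wy": 0, "wz": 0, "gripper": -0.6}, {"dx": 0.004, "dy": -0.132, "dz": 0.086, "wx": 0, "wy": 0, "wz": 0, "gripper": -0.6}, {"dx": 0.005, "dy": -0.156, "dz": 0.083, "wx": 0, "wy": 0, "wz": 0, "gripper": -0.6}, {"dx": 0.005, "dy": -0.179, "dz": 0.076, "wx": 0, "wy": 0, "wz": 0, "gripper": -0.6}, {"dx": 0.006, "dy": -0.200, "dz": 0.065, "wx": 0, "wy": 0, "wz": 0, "gripper": -0.6}, {"dx": 0.007, "dy": -0.219, "dz": 0.051, "wx": 0, "wy": 0, "wz": 0, "gripper": -0.6}, 
42 {"dx": 0.000, "dy": -0.016, "dz": -0.018, "wx": 0, "wy": 0, 
[... 2360 characters left out ...]
per": -0.6}, {"dx": 0.002, "dy": -0.070, "dz": 0.093, "wx": 0, "wy": 0, "wz": 0, "gripper": -0.6}, {"dx": 0.003, "dy": -0.092, "dz": 0.102, "wx": 0, "wy": 0, "wz": 0, "gripper": -0.6}, {"dx": 0.003, "dy": -0.115, "dz": 0.108, "wx": 0, "wy": 0, "wz": 0, "gripper": -0.6}, {"dx": 0.004, "dy": -0.139, "dz": 0.109, "wx": 0, "wy": 0, "wz": 0, "gripper": -0.6}, {"dx": 0.005, "dy": -0.163, "dz": 0.106, "wx": 0, "wy": 0, "wz": 0, "gripper": -0.6}, {"dx": 0.006, "dy": -0.186, "dz": 0.099, "wx": 0, "wy": 0, "wz": 0, "gripper": -0.6}, {"dx": 0.006, "dy": -0.207, "dz": 0.088, "wx": 0, "wy": 0, "wz": 0, "gripper": -0.6}, {"dx": 0.007, "dy": -0.227, "dz": 0.074, "wx": 0, "wy": 0, "wz": 0, "gripper": -0.6},
```

Request:
jog_arm --motion '[{"dx": 0,"dy": -0.003,"dz": 0.007,"wx": 0,"wy": 0,"wz": 0,"gripper": -0.6},{"dx": 0,"dy": -0.011,"dz": 0.021,"wx": 0,"wy": 0,"wz": 0,"gripper": -0.6},{"dx": 0.001,"dy": -0.025,"dz": 0.04,"wx": 0,"wy": 0,"wz": 0,"gripper": -0.6},{"dx": 0.001,"dy": -0.043,"dz": 0.057,"wx": 0,"wy": 0,"wz": 0,"gripper": -0.6},{"dx": 0.002,"dy": -0.063,"dz": 0.07,"wx": 0,"wy": 0,"wz": 0,"gripper": -0.6},{"dx": 0.003,"dy": -0.085,"dz": 0.079,"wx": 0,"wy": 0,"wz": 0,"gripper": -0.6},{"dx": 0.003,"dy": -0.108,"dz": 0.085,"wx": 0,"wy": 0,"wz": 0,"gripper": -0.6},{"dx": 0.004,"dy": -0.132,"dz": 0.086,"wx": 0,"wy": 0,"wz": 0,"gripper": -0.6},{"dx": 0.005,"dy": -0.156,"dz": 0.083,"wx": 0,"wy": 0,"wz": 0,"gripper": -0.6},{"dx": 0.005,"dy": -0.179,"dz": 0.076,"wx": 0,"wy": 0,"wz": 0,"gripper": -0.6},{"dx": 0.006,"dy": -0.2,"dz": 0.065,"wx": 0,"wy": 0,"wz": 0,"gripper": -0.6},{"dx": 0.007,"dy": -0.219,"dz": 0.051,"wx": 0,"wy": 0,"wz": 0,"gripper": -0.6}]'

```text
t: 18.52
tool_pos: [465.2, -122.2, 158.7]
ee_rot: [0.001, -0.014, 1.0, 0.001]
contact_force: [-0.7, 10.6, 4.0]
opening: 23.0
finger_force: 40.5
```

```bash
python3 - <<'E'
from h import *
np.set_printoptions(precision=1,suppress=True)
s=manip.sense(); print(s["t"],s["tool_pos"],s["contact_force"],s["opening"],s["ft_torque"])
sd=manip.capture("side")[:,:,::-1]; cv2.imwrite("pics/s7.png",sd)
hs=cv2.cvtColor(sd,cv2.COLOR_BGR2HSV); o=cv2.cvtColor(cv2.imread("pics/s6.png"),cv2.COLOR_BGR2HSV)
# frame/white extent along image line x=280 : bright low-sat rows
for h in(o,hs):
    v=np.where((h[200:300,275,1]<25)&(h[200:300,275,2]>195))[0]+200; print(v.min(),v.max(),len(v))
E
```

```text
18.525 [ 465.2 -122.2  158.7] [-0.7 10.6  4. ] 22.959230564729534 [ 2.1 -0.   0.1]
225 266 42
225 257 33
```

The stack's tail moved 9 px towards the roller in the side view, so it is being drawn in. The forces look right, so I'll continue.

Request:
jog_arm --motion '[{"dx": 0,"dy": -0.016,"dz": -0.018,"wx": 0,"wy": 0,"wz": 0,"gripper": -0.6},{"dx": 0.001,"dy": -0.029,"dz": -0.038,"wx": 0,"wy": 0,"wz": 0,"gripper": -0.6},{"dx": 0.001,"dy": -0.039,"dz": -0.06,"wx": 0,"wy": 0,"wz": 0,"gripper": -0.6},{"dx": 0.001,"dy": -0.044,"dz": -0.083,"wx": 0,"wy": 0,"wz": 0,"gripper": -0.6},{"dx": 0.001,"dy": -0.045,"dz": -0.107,"wx": 0,"wy": 0,"wz": 0,"gripper": -0.6},{"dx": 0.001,"dy": -0.042,"dz": -0.131,"wx": 0,"wy": 0,"wz": 0,"gripper": -0.6},{"dx": 0.001,"dy": -0.035,"dz": -0.154,"wx": 0,"wy": 0,"wz": 0,"gripper": -0.6},{"dx": 0.001,"dy": -0.025,"dz": -0.175,"wx": 0,"wy": 0,"wz": 0,"gripper": -0.6},{"dx": 0,"dy": -0.01,"dz": -0.194,"wx": 0,"wy": 0,"wz": 0,"gripper": -0.6},{"dx": 0,"dy": 0.007,"dz": -0.211,"wx": 0,"wy": 0,"wz": 0,"gripper": -0.6},{"dx": -0.001,"dy": 0.027,"dz": -0.224,"wx": 0,"wy": 0,"wz": 0,"gripper": -0.6},{"dx": -0.001,"dy": 0.05,"dz": -0.233,"wx": 0,"wy": 0,"wz": 0,"gripper": -0.6}]'

```text
t: 20.08
tool_pos: [464.8, -104.7, 65.9]
ee_rot: [0.001, -0.013, 1.0, -0.002]
contact_force: [-4.3, -8.3, 10.4]
opening: 23.1
finger_force: 40.9
```

Request:
jog_arm --motion '[{"dx": -0.001,"dy": 0.023,"dz": -0.005,"wx": 0,"wy": 0,"wz": 0,"gripper": -0.6},{"dx": -0.001,"dy": 0.047,"dz": -0.007,"wx": 0,"wy": 0,"wz": 0,"gripper": -0.6},{"dx": -0.002,"dy": 0.071,"dz": -0.004,"wx": 0,"wy": 0,"wz": 0,"gripper": -0.6},{"dx": -0.003,"dy": 0.094,"dz": 0.003,"wx": 0,"wy": 0,"wz": 0,"gripper": -0.6},{"dx": -0.003,"dy": 0.115,"dz": 0.014,"wx": 0,"wy": 0,"wz": 0,"gripper": -0.6},{"dx": -0.004,"dy": 0.134,"dz": 0.029,"wx": 0,"wy": 0,"wz": 0,"gripper": -0.6},{"dx": -0.005,"dy": 0.151,"dz": 0.046,"wx": 0,"wy": 0,"wz": 0,"gripper": -0.6},{"dx": -0.005,"dy": 0.164,"dz": 0.066,"wx": 0,"wy": 0,"wz": 0,"gripper": -0.6},{"dx": -0.005,"dy": 0.173,"dz": 0.088,"wx": 0,"wy": 0,"wz": 0,"gripper": -0.6},{"dx": -0.005,"dy": 0.179,"dz": 0.112,"wx": 0,"wy": 0,"wz": 0,"gripper": -0.6},{"dx": -0.005,"dy": 0.18,"dz": 0.136,"wx": 0,"wy": 0,"wz": 0,"gripper": -0.6},{"dx": -0.005,"dy": 0.177,"dz": 0.159,"wx": 0,"wy": 0,"wz": 0,"gripper": -0.6}]'

```text
t: 21.58
tool_pos: [462.1, -31.7, 128.8]
ee_rot: [0.0, -0.014, 1.0, 0.001]
contact_force: [3.1, 5.3, -11.7]
opening: 23.1
finger_force: 40.4
```

Request:
jog_arm --motion '[{"dx": 0,"dy": -0.007,"dz": 0.023,"wx": 0,"wy": 0,"wz": 0,"gripper": -0.6},{"dx": 0.001,"dy": -0.018,"dz": 0.044,"wx": 0,"wy": 0,"wz": 0,"gripper": -0.6},{"dx": 0.001,"dy": -0.032,"dz": 0.063,"wx": 0,"wy": 0,"wz": 0,"gripper": -0.6},{"dx": 0.001,"dy": -0.05,"dz": 0.08,"wx": 0,"wy": 0,"wz": 0,"gripper": -0.6},{"dx": 0.002,"dy": -0.07,"dz": 0.093,"wx": 0,"wy": 0,"wz": 0,"gripper": -0.6},{"dx": 0.003,"dy": -0.092,"dz": 0.102,"wx": 0,"wy": 0,"wz": 0,"gripper": -0.6},{"dx": 0.003,"dy": -0.115,"dz": 0.108,"wx": 0,"wy": 0,"wz": 0,"gripper": -0.6},{"dx": 0.004,"dy": -0.139,"dz": 0.109,"wx": 0,"wy": 0,"wz": 0,"gripper": -0.6},{"dx": 0.005,"dy": -0.163,"dz": 0.106,"wx": 0,"wy": 0,"wz": 0,"gripper": -0.6},{"dx": 0.006,"dy": -0.186,"dz": 0.099,"wx": 0,"wy": 0,"wz": 0,"gripper": -0.6},{"dx": 0.006,"dy": -0.207,"dz": 0.088,"wx": 0,"wy": 0,"wz": 0,"gripper": -0.6},{"dx": 0.007,"dy": -0.227,"dz": 0.074,"wx": 0,"wy": 0,"wz": 0,"gripper": -0.6}]'

```text
t: 23.08
tool_pos: [465.2, -122.2, 159.0]
ee_rot: [0.001, -0.014, 1.0, 0.001]
contact_force: [1.8, 11.4, -3.0]
opening: 23.1
finger_force: 41.5
```

```bash
python3 - <<'E'
from h import *
np.set_printoptions(precision=1,suppress=True)
s=manip.sense(); print(s["t"],s["tool_pos"],s["contact_force"],s["opening"],s["qpos"])
cv2.imwrite("pics/t8.png",manip.capture("top")[:,:,::-1]);cv2.imwrite("pics/s8.png",manip.capture("side")[:,:,::-1])
im=cv2.imread("pics/t8.png"); h=cv2.cvtColor(im,cv2.COLOR_BGR2HSV)
for v in(170,178,186):
    u=np.where((h[v,340:400,1]<25)&(h[v,340:400,2]>195))[0]+340; print(v,u.min() if len(u) else 0,u.max() if len(u) else 0,onz("top",(u.max(),v),13) if len(u) else 0)
E
```

```text
23.075 [ 465.2 -122.2  159. ] [ 1.8 11.4 -3. ] 23.127477190063427 [-0.3  0.2 -0.3  1.1  0.  -0.3]
170 340 363 [ 640.9 -195.6   13. ]
178 340 363 [ 617.4 -195.1   13. ]
186 340 364 [ 594.  -197.6   13. ]
```

The leading edge is at y≈-196, so the stack's centre is at about -49 mm in the embosser's frame, as geared. It needs more turning.

Request:
jog_arm --motion '[{"dx": 0,"dy": -0.016,"dz": -0.018,"wx": 0,"wy": 0,"wz": 0,"gripper": -0.6},{"dx": 0.001,"dy": -0.029,"dz": -0.038,"wx": 0,"wy": 0,"wz": 0,"gripper": -0.6},{"dx": 0.001,"dy": -0.039,"dz": -0.06,"wx": 0,"wy": 0,"wz": 0,"gripper": -0.6},{"dx": 0.001,"dy": -0.044,"dz": -0.083,"wx": 0,"wy": 0,"wz": 0,"gripper": -0.6},{"dx": 0.001,"dy": -0.045,"dz": -0.107,"wx": 0,"wy": 0,"wz": 0,"gripper": -0.6},{"dx": 0.001,"dy": -0.042,"dz": -0.131,"wx": 0,"wy": 0,"wz": 0,"gripper": -0.6},{"dx": 0.001,"dy": -0.035,"dz": -0.154,"wx": 0,"wy": 0,"wz": 0,"gripper": -0.6},{"dx": 0.001,"dy": -0.025,"dz": -0.175,"wx": 0,"wy": 0,"wz": 0,"gripper": -0.6},{"dx": 0,"dy": -0.01,"dz": -0.194,"wx": 0,"wy": 0,"wz": 0,"gripper": -0.6},{"dx": 0,"dy": 0.007,"dz": -0.211,"wx": 0,"wy": 0,"wz": 0,"gripper": -0.6},{"dx": -0.001,"dy": 0.027,"dz": -0.224,"wx": 0,"wy": 0,"wz": 0,"gripper": -0.6},{"dx": -0.001,"dy": 0.05,"dz": -0.233,"wx": 0,"wy": 0,"wz": 0,"gripper": -0.6}]'

```text
t: 24.68
tool_pos: [464.7, -104.4, 66.1]
ee_rot: [0.0, -0.013, 1.0, -0.002]
contact_force: [-2.4, -6.2, 3.2]
opening: 23.1
finger_force: 41.8
```

Request:
jog_arm --motion '[{"dx": -0.001,"dy": 0.023,"dz": -0.005,"wx": 0,"wy": 0,"wz": 0,"gripper": -0.6},{"dx": -0.001,"dy": 0.047,"dz": -0.007,"wx": 0,"wy": 0,"wz": 0,"gripper": -0.6},{"dx": -0.002,"dy": 0.071,"dz": -0.004,"wx": 0,"wy": 0,"wz": 0,"gripper": -0.6},{"dx": -0.003,"dy": 0.094,"dz": 0.003,"wx": 0,"wy": 0,"wz": 0,"gripper": -0.6},{"dx": -0.003,"dy": 0.115,"dz": 0.014,"wx": 0,"wy": 0,"wz": 0,"gripper": -0.6},{"dx": -0.004,"dy": 0.134,"dz": 0.029,"wx": 0,"wy": 0,"wz": 0,"gripper": -0.6},{"dx": -0.005,"dy": 0.151,"dz": 0.046,"wx": 0,"wy": 0,"wz": 0,"gripper": -0.6},{"dx": -0.005,"dy": 0.164,"dz": 0.066,"wx": 0,"wy": 0,"wz": 0,"gripper": -0.6},{"dx": -0.005,"dy": 0.173,"dz": 0.088,"wx": 0,"wy": 0,"wz": 0,"gripper": -0.6},{"dx": -0.005,"dy": 0.179,"dz": 0.112,"wx": 0,"wy": 0,"wz": 0,"gripper": -0.6},{"dx": -0.005,"dy": 0.18,"dz": 0.136,"wx": 0,"wy": 0,"wz": 0,"gripper": -0.6},{"dx": -0.005,"dy": 0.177,"dz": 0.159,"wx": 0,"wy": 0,"wz": 0,"gripper": -0.6}]'

```text
t: 26.18
tool_pos: [462.2, -31.6, 128.8]
ee_rot: [-0.0, -0.014, 1.0, 0.001]
contact_force: [-2.6, 4.5, -6.8]
opening: 22.7
finger_force: 41.0
```

```bash
python3 - <<'E'
from h import *
np.set_printoptions(precision=1,suppress=True)
s=manip.sense(); print(s["t"],s["tool_pos"],s["contact_force"],s["opening"])
cv2.imwrite("pics/t9.png",manip.capture("top")[:,:,::-1])
im=cv2.imread("pics/t9.png"); h=cv2.cvtColor(im,cv2.COLOR_BGR2HSV)
for v in(170,178,186):
    u=np.where((h[v,340:400,1]<25)&(h[v,340:400,2]>195))[0]+340; print(v,u.min() if len(u) else 0,u.max() if len(u) else 0,onz("top",(u.max(),v),13) if len(u) else 0)
E
```

```text
26.175 [462.2 -31.6 128.8] [-2.6  4.5 -6.8] 22.705775370356168
170 340 366 [ 640.8 -204.3   13. ]
178 340 366 [ 617.3 -203.9   13. ]
186 340 367 [ 593.9 -206.3   13. ]
```

Only about 9 mm of further travel over 240°, and the crank force has dropped from about 12 N to 6–7 N. The roller seems to have let the stack go. I'll turn 120° more to confirm.

Request:
jog_arm --motion '[{"dx": 0,"dy": -0.007,"dz": 0.023,"wx": 0,"wy": 0,"wz": 0,"gripper": -0.6},{"dx": 0.001,"dy": -0.018,"dz": 0.044,"wx": 0,"wy": 0,"wz": 0,"gripper": -0.6},{"dx": 0.001,"dy": -0.032,"dz": 0.063,"wx": 0,"wy": 0,"wz": 0,"gripper": -0.6},{"dx": 0.001,"dy": -0.05,"dz": 0.08,"wx": 0,"wy": 0,"wz": 0,"gripper": -0.6},{"dx": 0.002,"dy": -0.07,"dz": 0.093,"wx": 0,"wy": 0,"wz": 0,"gripper": -0.6},{"dx": 0.003,"dy": -0.092,"dz": 0.102,"wx": 0,"wy": 0,"wz": 0,"gripper": -0.6},{"dx": 0.003,"dy": -0.115,"dz": 0.108,"wx": 0,"wy": 0,"wz": 0,"gripper": -0.6},{"dx": 0.004,"dy": -0.139,"dz": 0.109,"wx": 0,"wy": 0,"wz": 0,"gripper": -0.6},{"dx": 0.005,"dy": -0.163,"dz": 0.106,"wx": 0,"wy": 0,"wz": 0,"gripper": -0.6},{"dx": 0.006,"dy": -0.186,"dz": 0.099,"wx": 0,"wy": 0,"wz": 0,"gripper": -0.6},{"dx": 0.006,"dy": -0.207,"dz": 0.088,"wx": 0,"wy": 0,"wz": 0,"gripper": -0.6},{"dx": 0.007,"dy": -0.227,"dz": 0.074,"wx": 0,"wy": 0,"wz": 0,"gripper": -0.6}]'

```text
t: 27.72
tool_pos: [465.3, -122.7, 158.6]
ee_rot: [0.0, -0.014, 1.0, 0.001]
contact_force: [-1.9, 11.0, -2.2]
opening: 23.0
finger_force: 41.6
```

```bash
python3 - <<'E'
from h import *
np.set_printoptions(precision=1,suppress=True)
im=manip.capture("top")[:,:,::-1].copy(); h=cv2.cvtColor(im,cv2.COLOR_BGR2HSV)
a=cv2.cvtColor(cv2.imread("pics/t9.png"),cv2.COLOR_BGR2HSV)
for k in(a,h):
  for v in(166,178,190): print(v,k[v,360:374,2],onz("top",(365.5,v),13)[1])
sd=manip.capture("side")[:,:,::-1]
cv2.imwrite("pics/c10.png",np.hstack([cv2.resize(im[130:250,280:400],(400,400),interpolation=2),cv2.resize(sd[100:300,220:420],(400,400),interpolation=2)]))
E
```

```text
166 [223 224 223 224 224 224 211 151 129 116  99 108 137 142] -203.0685517859714
178 [225 224 224 224 224 224 225 178 143 126 109  94 148 154] -202.40283516727172
190 [225 223 223 224 225 223 224 223 157 135 119 105 105 148] -201.74003383583738
166 [223 223 224 224 224 224 211 150 128 114  99 109 137 142] -203.0685517859714
178 [223 223 223 224 223 224 224 177 140 124 110  95 149 155] -202.40283516727172
190 [223 223 224 223 224 223 223 223 158 133 120 105 103 147] -201.74003383583738
```

View pics/c10.png

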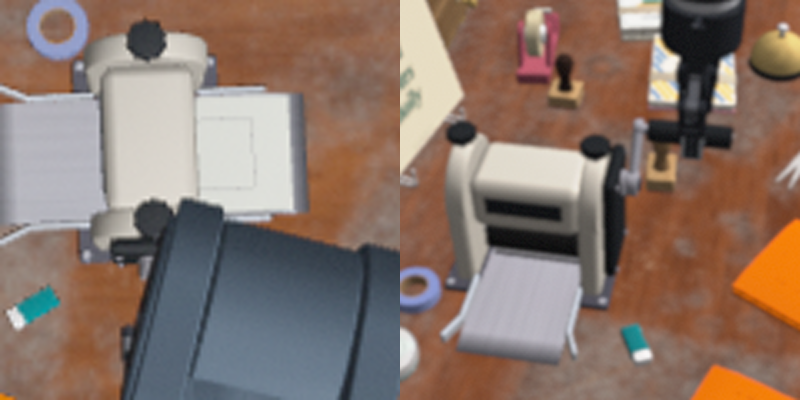

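The stack did not move at all during the last 120°. It lies square on the right-hand tray in the left panel (200..290, 92..213), and the feed tray in the right panel is empty. I'll release the grip and lift away.

Request:
jog_arm --motion '[{"dx": 0,"dy": 0,"dz": 0,"wx": 0,"wy": 0,"wz": 0,"gripper": -0.2},{"dx": 0,"dy": 0,"dz": 0,"wx": 0,"wy": 0,"wz": 0,"gripper": 0.3},{"dx": 0,"dy": 0,"dz": 0,"wx": 0,"wy": 0,"wz": 0,"gripper": 0.6},{"dx": 0,"dy": 0,"dz": 0,"wx": 0,"wy": 0,"wz": 0,"gripper": 0.6},{"dx": 0,"dy": 0,"dz": 0.05,"wx": 0,"wy": 0,"wz": 0,"gripper": 0.6},{"dx": 0,"dy": 0,"dz": 0.15,"wx": 0,"wy": 0,"wz": 0,"gripper": 0.6},{"dx": -0.05,"dy": 0,"dz": 0.25,"wx": 0,"wy": 0,"wz": 0,"gripper": 0.6},{"dx": -0.2,"dy": 0,"dz": 0.28,"wx": 0,"wy": 0,"wz": 0,"gripper": 0.6},{"dx": -0.3,"dy": 0,"dz": 0.28,"wx": 0,"wy": 0,"wz": 0,"gripper": 0.6},{"dx": -0.3,"dy": 0,"dz": 0.28,"wx": 0,"wy": 0,"wz": 0,"gripper": 0.6}]'

```text
t: 29.08
tool_pos: [343.4, -123.2, 270.4]
ee_rot: [0.001, -0.013, 1.0, -0.0]
contact_force: [1.3, -0.1, 0.1]
opening: 68.6
finger_force: 0.0
```

```bash
python3 - <<'E'
from h import *
np.set_printoptions(precision=1,suppress=True)
s=manip.sense(); print(s["t"],s["tool_pos"],s["contact_force"])
im=manip.capture("top")[:,:,::-1].copy(); h=cv2.cvtColor(im,cv2.COLOR_BGR2HSV)
for v in(166,178,190): print(v,h[v,360:374,2])
d=cv2.absdiff(im,cv2.imread("pics/top0.png")).max(2)
for n,u in(("eraser",(290,222)),("tin",(266,140)),("tape",(297,138)),("stamp",(379,215)),("or1",(262,265)),("papers",(215,130))): print(n,d[u[1]-10:u[1]+11,u[0]-10:u[0]+11].mean())
E
```

```text
29.075 [ 343.4 -123.2  270.4] [ 1.3 -0.1  0.1]
166 [223 223 224 224 224 224 209 151 128 112  97 107 136 143]
178 [224 223 225 224 223 223 225 177 141 125 109  95 148 155]
190 [223 225 222 224 224 224 224 224 158 134 119 104 104 148]
eraser 4.807256235827665
tin 4.841269841269841
tape 4.580498866213152
stamp 4.596371882086168
or1 4.709750566893424
papers 4.954648526077097
```

The stack is at rest, none of the small things has moved, and the robot is clear of everything. Handing in.

```bash
python3 -c "
from cell import manip
print(manip.sign_off())"
```

```text
the job is handed in; nothing more can be done
None
```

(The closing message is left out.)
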